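Refit the access cover of a mould vibrator and lock its quarter-turn stud

TASK

Put the loose steel access cover back over the motor opening of the mould vibrator, sitting flat on its gasket, then push its sprung wing stud in, feeling for the slot, and turn it clockwise about a quarter turn until it locks, and let go. Do not bear down hard or force it (keep well under 40 N), and leave the mould and the other things where they are.

Things in the scene. Friction and masses are not known exactly. Their poses are not given: they have to be found in the camera images.
- vibrator: mould vibrator, a low fixed grey casing 170 x 250 mm with a steel deck 83 mm high. Origin: centre of its underside on the table; x to its back, y to its left, z up. Switch and knob on the front (-x) face, sprung plate with a clear mould on the right half of the deck (mould top 119 mm high), motor opening in the left half
- opening (a point): centre of the motor opening (109 along x, 79 along y) in the plane of the 2 mm rubber gasket round it, 85 mm above the table; axes as the vibrator's. 21.5 mm below, on a strap, sits a plate with a slot 37 x 7.4 mm for the stud's cross-pin. The slot runs along x, but the plate sits up to 0.4 rad turned either way (not measured), so the slot must be felt or seen; it gives way under more than 0.12 N m
- cover: loose steel cover, 0.28 to 0.4 kg: flange 132 (its x) x 102 (its y) x 3 mm, skirt 20 mm deep below it, tapering from 108 x 78 to 102 x 72 mm at its lower edge, that fits the opening with about 1 mm all round, either way round. Origin: centre of the skirt's lower edge, on which it stands; z up. Lift it by the wing of its stud
- cover_seat (a point): centre of the underside of the cover's flange, 20 mm above the cover's origin, cover's axes; when seated it lies on opening
- wing (a point): grip point of the stud on the cover's axis: centre of the black wing, 46 mm long (this frame's x) x 10 mm thick (y), lower edge 10 mm below and top 10 mm above the point; under it stands a hub 21 mm across, whose top is 10 mm below the point. With the stud out the point is 37 mm above the flange's underside. The steel cross-pin (a square bar 32 mm long, 4.5 mm thick, same direction as the wing) is 53 mm below it, hidden in the skirt
- stud (a joint): turn of the wing against the cover, rad: 0 wing along the cover's x, positive anticlockwise seen from above; stiff (0.04 N m), so the cover does not swing when carried. Starts at +0.5 to +0.6, always anticlockwise of the slot; the wing may be let go and gripped again at any time. The pin enters the slot when parallel to it; locked is 1.22 rad (70 degrees) clockwise from the slot, at a stop
- stud_push (a joint): how far the stud is pushed down against its spring, m: 0 out, 0.015 at its stop; the spring takes 3 N at the start, 9 N at the stop. On the seated cover the pin meets the slotted plate at 0.003; in line with the slot it drops through. Kept pressed to 0.013 or more it turns clockwise only, under a lip, to the stop at 70 degrees; let up there, it springs back to 0.010 into a catch and is locked
- mould: clear mould, 150 x 100 x 16 mm, lying on the vibrator's plate (bystander). Origin: centre of its underside
- pastry_brush: flat brush, 42 x 237 x 19 mm (bystander). Origin: centre of its underside
- dipping_fork: thin dipping fork with wooden handle, 15 x 223 x 14 mm, beside the cover (bystander). Origin: centre of its underside
- bench_scraper: scraper with wooden grip, 124 x 154 x 24 mm (bystander). Origin: centre of its underside
- sample_cup_4: empty steel cup, 66 mm wide, 33 high (bystander). Origin: centre of its underside
- probe_thermometer: dial probe thermometer, 45 x 158 x 11 mm (bystander). Origin: centre of its underside

How it is judged:
By the outcome, as a careful person would: the job done as asked, in the order asked, and still so for the second after the job is handed in, with the robot touching nothing.
It also fails if it takes over 70 s, if anything falls off the work surface, if the arm or the gripper's body presses on something with over 40 N, if the wrist force passes 120 N, or if a joint passes its speed limit or range.

ROBOT

A 6-joint arm with a two-finger parallel gripper is mounted at the origin on a cart in front of the work surface, level with it; the furniture and walls round the work are solid. World frame = base frame: x ahead of the robot, y to its left, z up, the work surface at z = 0. Lengths are in m, angles in rad, forces in N, time in s.
With the tool pointing down it reaches from about 0.375 to 0.9 m from the base axis. Payload 3.1 kg.
Tool frame: the origin (TCP) lies on the centre line of the jaws, within the pads' length; the fingertips stand 17 mm ahead of it and the grasp point (between the pads) lies 2 mm behind it; z points along the fingers, y is the line along which they close (so a half turn about z gives the same grasp; the last joint's range is limited). The gripper opens to 87 mm and grips with 3 to 60 N. Pads are 19 mm wide; open, the fingers measure 117 mm over their backs; the gripper's body (75 mm by 190 mm) begins 51 mm behind the grasp point.
Start: joints at [1.169, 0.527, 1.433, -0, 1.181, -0.178], TCP at [0.139, 0.609, 0.24] pointing down, gripper open.
Joint ranges: [-3.08, 3.08], [-0.75, 2.2], [0.22, 2.44], [-1.43, 4.57], [0, 2.65], [-2.85, 2.85]. Speed limits (rad/s): [2.79, 2.79, 3.14, 3.14, 3.14, 3.14].

INTERFACE

Orientations are given as [roll, pitch, yaw] about the fixed x, y, z axes, in that order (R = Rz(yaw) Ry(pitch) Rx(roll)).
In Python, from plant import sensors, vision, bot gives the robot as it stands.
- The arm moves only by the tool drive_tool, never from a script. Its argument "moves" is a list of rows, each an object of numbers: "gripper": the gripper command: -1 is shut, 1 is fully open, values between are in proportion; "tx", "ty", "tz": the shift along the world's x, y, z in units of 30 mm (1.0 is 30 mm); "roll": the turn about the world's z in degrees. In form: [{"gripper": .., "tx": .., "ty": .., "tz": .., "roll": ..}, ...]. A call has 1 to 8 rows; each row shifts and turns the commanded pose from where the row before left it; what a row does not reach is not made up. A row lasts 1/12 s, in which the tool goes at most 41.7 mm and 7.16 degrees, less where a joint would pass 70% of its speed; a pose out of reach is approached as far as the arm can. A call is refused whole if a number of a shift passes 1 or a number of a turn 7.16, either way. A call with a gripper value outside its range is refused whole. The fingers move at their own pace and stop on an object; "newtons" is the grip in N (left out, the last holds). Time passes only in rows, so rows that do not move let the fingers close. It gives the time, the measured TCP pose, the force, the opening and the grip force at its end, in the units of the state.
- sensors.get_state(): the state, without advancing time (a new reading comes with each control period).
- vision.grab_frame(name): name is "side" or "top" or "wrist"; returns a dict with "image" (384x512x3 uint8, red, green, blue), "K" (3x3 intrinsics, pixels), "view" (4x4, takes a point from world to camera coordinates). Camera axes: x right, y down, z forward; pixel columns grow to the right and rows downward; lengths in m; the calibration is good to about 2 mm. A picture is of the moment at which its call begins. There is no depth.
- bot.close_job(): hands the job in; it is judged then, once.
The state is a dict: "t": time; "joints": joint angles; "qvel": joint speeds; "effort": joint torques, N m; "tool_pos": TCP position; "tool_rot": TCP orientation; "wrist_force": force on the tool from outside, world axes, zero at the start; "moment": the same for the moment, N m; "gripper_width": finger opening in m; "gripper_force": force on a finger pad.
Only numpy, scipy, OpenCV 4.12 (cv2) and the standard library are available. Lean on these libraries where they do the work, as an engineer would, in place of code of your own. Each camera call takes 0.05 s, during which the arm holds its last target. There are 200 camera calls.

## Working session

There is one attempt and no reset: what is moved stays moved. The work goes in short steps, Python scripts to look and compute and a tool call to move; the robot and the scene stay as the last step left them, time stands still between calls to the robot, and variables do not carry over. Pictures are saved under pics/ and viewed, at most 10 in all, crops included, and the job is handed in when it is done.

Besides the shell and the picture viewer there is one more tool, called after "Call:" by a JSON object that holds its "name" and its "arguments". drive_tool: Moves the arm, as the interface text tells. Its arguments: {"type":"object","properties":{"moves":{"type":"array","items":{"type":"object","properties":{"gripper":{"type":"number"},"tx":{"type":"number"},"ty":{"type":"number"},"tz":{"type":"number"},"roll":{"type":"number"}}}},"newtons":{"type":"number"}},"required":["moves"]}

```bash
mkdir -p pics; cat > h.py <<'E'
import numpy as np, cv2
from plant import sensors, vision, bot
def grab(n, fn=None, crop=None, s=1):
    f=vision.grab_frame(n); np.savez('pics/'+(fn or n)+'.npz',**{k:f[k] for k in('K','view','image')})
    im=f['image'][:,:,::-1]
    if crop: a,b,c,d=crop; im=im[b:d,a:c]
    if s!=1: im=cv2.resize(im,None,fx=s,fy=s,interpolation=cv2.INTER_CUBIC)
    cv2.imwrite('pics/'+(fn or n)+'.png',im); return f
def p2w(f,u,v,z):
    K,V=f['K'],f['view']; R,t=V[:3,:3],V[:3,3]
    d=R.T@np.linalg.inv(K)@[u,v,1]; c=-R.T@t
    return c+d*(z-c[2])/d[2]
def w2p(f,p):
    q=f['K']@(f['view'][:3,:3]@np.array(p)+f['view'][:3,3]); return q[:2]/q[2]
E
python3 - <<'E'
from h import *
a=grab('top','top0');b=grab('side','side0')
im=np.hstack([a['image'],b['image']])[:,:,::-1]
cv2.imwrite('pics/top0.png',cv2.resize(a['image'][:,:,::-1],(800,600)));cv2.imwrite('pics/side0.png',cv2.resize(b['image'][:,:,::-1],(800,600)))
for f in(a,b): print(f['K'].round(1).tolist(),f['view'].round(3).tolist())
print(sensors.get_state())
E
```

```text
[[378.5, 0.0, 257.7], [0.0, 378.5, 190.8], [0.0, 0.0, 1.0]] [[0.02, -1.0, 0.001, 0.02], [-0.984, -0.02, -0.176, 0.567], [0.176, 0.002, -0.984, 0.927], [0.0, 0.0, 0.0, 1.0]]
[[385.7, 0.0, 256.0], [0.0, 385.7, 193.6], [0.0, 0.0, 1.0]] [[0.884, -0.467, 0.021, -0.483], [-0.281, -0.566, -0.775, 0.254], [0.374, 0.68, -0.631, 1.026], [0.0, 0.0, 0.0, 1.0]]
{'t': 0.1, 'joints': array([ 1.16848104e+00,  5.28363602e-01,  1.43377973e+00, -4.34295005e-05,
        1.18139534e+00, -1.78513124e-01]), 'qvel': array([-7.98681991e-05, -1.57762480e-03, -3.32066950e-03, -6.13052206e-04,
        1.39201035e-03,  1.23298850e-03]), 'effort': array([-4.65043922e-04, -4.40986526e+01, -1.77150464e+01,  6.34798058e-02,
        5.34323242e-02, -5.39461860e-05]), 'tool_pos': array([0.13845164, 0.60882582, 0.23867358]), 'tool_rot': array([-3.13967043e+00, -3.06040119e-04,  2.91780672e+00]), 'wrist_force': array([-0.59157214, -0.16476234, -0.02077146]), 'moment': array([-0.03946797, -0.00431663, -0.01241926]), 'gripper_force': 0.0, 'gripper_width': 0.08710566035125998}
```

View pics/top0.png

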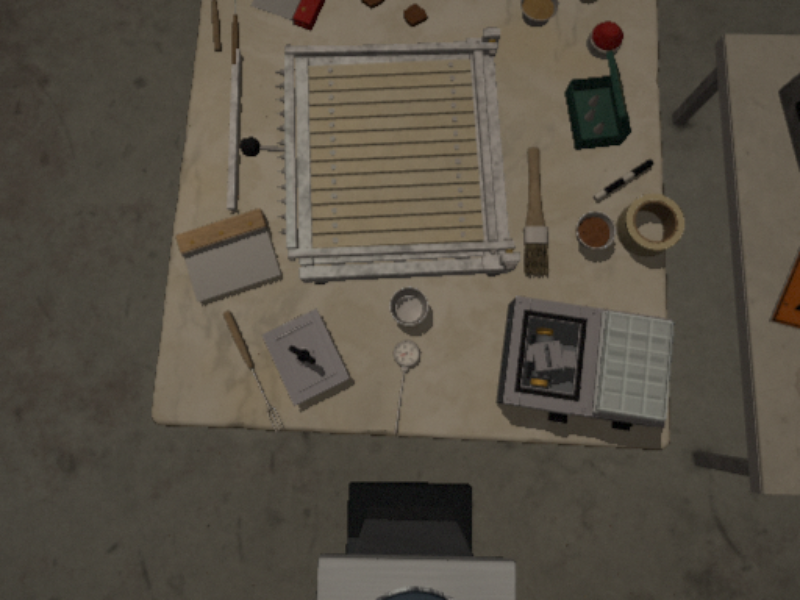

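View pics/side0.png

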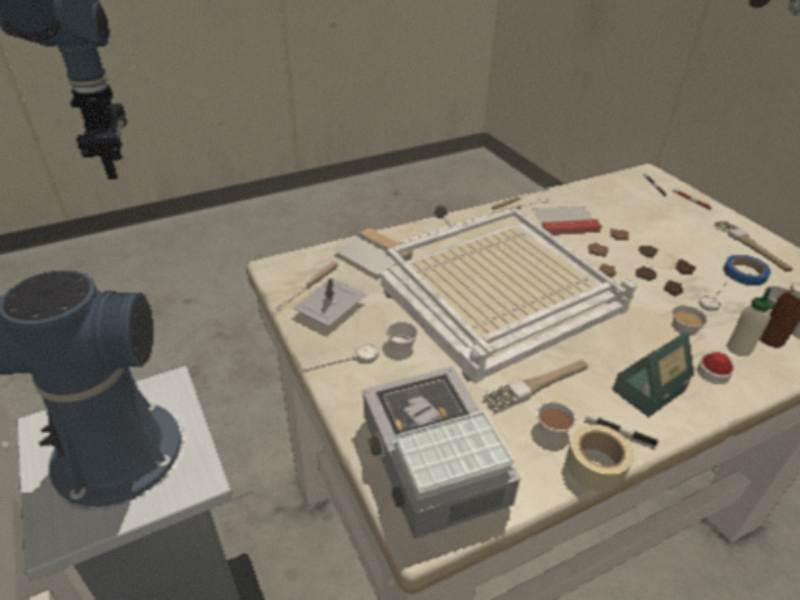

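The top view shows the cover at about (308,358) with its wing at (307,357), and the vibrator opening at about (551,356), in 800-px scale. Next I'll enlarge both.

```bash
python3 - <<'E'
import numpy as np,cv2
im=np.load('pics/top0.npz')['image'][:,:,::-1]
a=cv2.resize(im[190:270,160:240],(400,400),interpolation=cv2.INTER_CUBIC)
b=cv2.resize(im[185:275,315:435][:80],(600,400),interpolation=cv2.INTER_CUBIC)[:,:400]
c=np.hstack([a,b]);cv2.imwrite('pics/crop0.png',cv2.convertScaleAbs(c,alpha=1.6))
E
```

```text
(no output)
```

View pics/crop0.png

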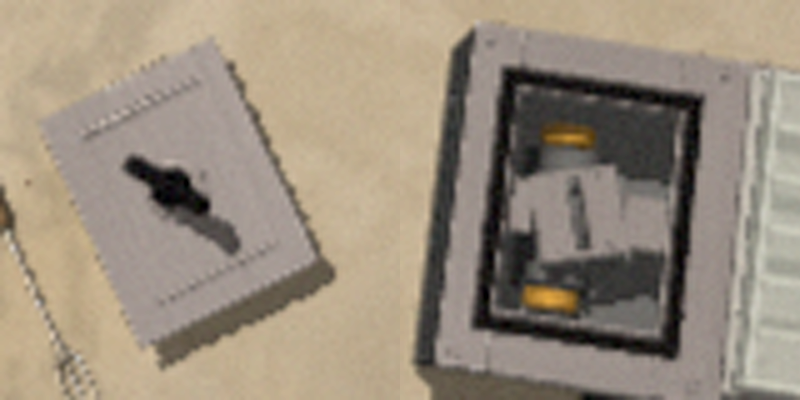

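Left: flange corners are at (210,38), (42,122), (150,345) and (322,262), and the wing runs from (125,162) to (210,210). Right: gasket outer corners are at (507,68), (703,97), (675,355) and (473,325), and the slot runs from (572,178) to (585,250).

```bash
python3 - <<'E'
from h import *
f=np.load('pics/top0.npz')
L=lambda u,v,z:p2w(f,160+(u-2)/5,190+(v-2)/5,z)
R=lambda u,v,z:p2w(f,315+(u-402)/5,185+(v-2)/5,z)
def rect(P):
    P=np.array(P);print(P.round(4).tolist(),'c',P.mean(0).round(4),'sides',[np.linalg.norm(P[i]-P[i-1]).round(4) for i in range(4)])
    for i in range(4):
        d=P[i]-P[i-1];print(np.degrees(np.arctan2(d[1],d[0])).round(1),end=' ')
    print()
rect([L(*p,.023) for p in[(210,38),(42,122),(150,345),(322,262)]])
rect([R(*p,.085) for p in[(507,68),(703,97),(675,355),(473,325)]])
rect([R(*p,.0832) for p in[(478,22),(748,62),(722,400),(432,362)]])
def seg(a,b):
    d=a-b;print('seg',a.round(4),b.round(4),'mid',((a+b)/2).round(4),'len',np.linalg.norm(d).round(4),'ang',np.degrees(np.arctan2(d[1],d[0])).round(1))
seg(L(127,162,.067),L(208,210,.067))
seg(R(572,178,.0635),R(585,250,.0635))
E
```

```text
[[0.5514, 0.1798, 0.023], [0.5049, 0.266, 0.023], [0.3908, 0.2032, 0.023], [0.435, 0.1163, 0.023]] c [0.4705 0.1913 0.023 ] sides [np.float64(0.1326), np.float64(0.0979), np.float64(0.1302), np.float64(0.0976)]
28.6 118.4 -151.2 -63.1 
[[0.5459, -0.1633, 0.085], [0.5334, -0.2601, 0.085], [0.407, -0.2422, 0.085], [0.4194, -0.1448, 0.085]] c [ 0.4764 -0.2026  0.085 ] sides [np.float64(0.1279), np.float64(0.0976), np.float64(0.1276), np.float64(0.0983)]
-8.3 -97.4 172.0 82.8 
[[0.5692, -0.1495, 0.0832], [0.5517, -0.2837, 0.0832], [0.3861, -0.2648, 0.0832], [0.4013, -0.125, 0.0832]] c [ 0.4771 -0.2058  0.0832] sides [np.float64(0.1697), np.float64(0.1353), np.float64(0.1667), np.float64(0.1406)]
-8.3 -97.4 173.5 83.8 
seg [0.4807 0.2117 0.067 ] [0.4577 0.1701 0.067 ] mid [0.4692 0.1909 0.067 ] len 0.0476 ang 61.0
seg [ 0.4941 -0.1995  0.0635] [ 0.4581 -0.2052  0.0635] mid [ 0.4761 -0.2024  0.0635] len 0.0364 ang 9.0
```

Call:
{"name": "drive_tool", "arguments": {"moves": [{"gripper":0,"tx":0.69,"ty":-0.87,"tz":-0.15,"roll":-6.6},{"gripper":0,"tx":0.69,"ty":-0.87,"tz":-0.15,"roll":-6.6},{"gripper":0,"tx":0.69,"ty":-0.87,"tz":-0.15,"roll":-6.6},{"gripper":0,"tx":0.69,"ty":-0.87,"tz":-0.15,"roll":-6.6},{"gripper":0,"tx":0.69,"ty":-0.87,"tz":-0.15,"roll":-6.6},{"gripper":0,"tx":0.69,"ty":-0.87,"tz":-0.15,"roll":-6.6},{"gripper":0,"tx":0.69,"ty":-0.87,"tz":-0.15,"roll":-6.6},{"gripper":0,"tx":0.69,"ty":-0.87,"tz":-0.15,"roll":-6.6}]}}

```text
t: 0.77
tool_pos: [0.3048, 0.3991, 0.2031]
tool_rot: [-3.141, 0.0, 1.991]
wrist_force: [0.8, -0.4, -1.0]
gripper_width: 0.046
gripper_force: 0.0
```

Call:
{"name": "drive_tool", "arguments": {"moves": [{"gripper":0,"tx":0.69,"ty":-0.87,"tz":-0.2,"roll":-6.7},{"gripper":0,"tx":0.69,"ty":-0.87,"tz":-0.2,"roll":-6.7},{"gripper":0,"tx":0.69,"ty":-0.87,"tz":-0.2,"roll":-6.7},{"gripper":0,"tx":0.69,"ty":-0.87,"tz":-0.2,"roll":-6.7},{"gripper":0,"tx":0.69,"ty":-0.87,"tz":-0.2,"roll":-6.7},{"gripper":0,"tx":0.69,"ty":-0.87,"tz":-0.2,"roll":-6.7},{"gripper":0,"tx":0.69,"ty":-0.87,"tz":-0.2,"roll":-6.7},{"gripper":0,"tx":0.69,"ty":-0.87,"tz":-0.2,"roll":-6.7}]}}

```text
t: 1.43
tool_pos: [0.4704, 0.1903, 0.155]
tool_rot: [-3.141, 0.0, 1.055]
wrist_force: [1.1, 0.4, 0.5]
gripper_width: 0.0434
gripper_force: 0.0
```

Call:
{"name": "drive_tool", "arguments": {"moves": [{"gripper":0},{"gripper":0}]}}

```text
$.moves[0]: bad value
```

```bash
python3 - <<'E'
from h import *
f=grab('wrist','w1',s=1.5);s=sensors.get_state();p=s['tool_pos'];print(p,s['tool_rot'],f['K'].round(1).tolist(),f['view'].round(3).tolist())
print(w2p(f,[.4695,.191,.067])*1.5,w2p(f,[p[0],p[1],.067])*1.5,w2p(f,[.4705,.1913,.023])*1.5)
E
```

```text
[0.47553214 0.1863588  0.15437173] [ 3.13681402e+00 -5.79884118e-05  1.04750830e+00] [[286.5, 0.0, 248.3], [0.0, 286.5, 194.1], [0.0, 0.0, 1.0]] [[0.87, -0.493, -0.0, -0.316], [-0.473, -0.834, 0.286, 0.37], [-0.141, -0.248, -0.958, 0.423], [0.0, 0.0, 0.0, 1.0]]
[369.87428813 305.72075499] [383.05760921 307.48315574] [371.36341897 283.70276585]
```

View pics/w1.png

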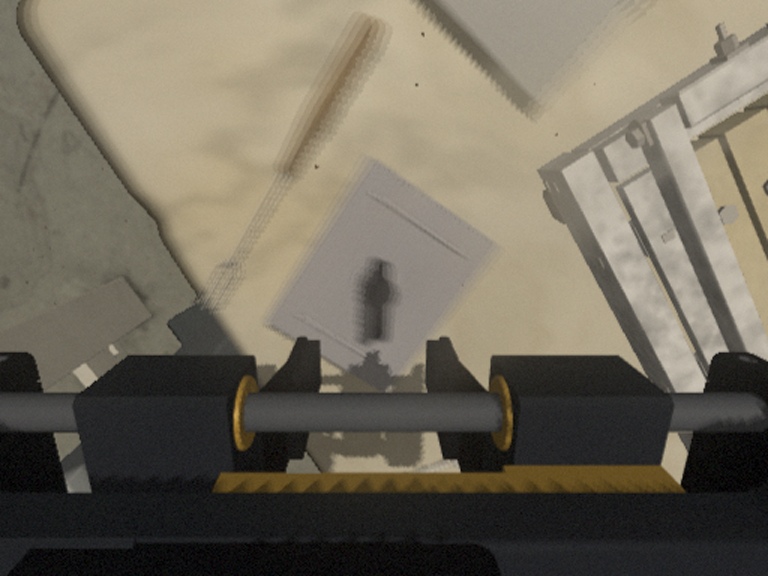

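The wrist view was still moving, so it is blurred. The wing at about (376,298) is aligned with the tool. I'll settle and look again.

Call:
{"name": "drive_tool", "arguments": {"moves": [{"gripper":0,"tx":0,"ty":0,"tz":-0.5,"roll":0},{"gripper":0,"tx":0,"ty":0,"tz":-0.5,"roll":0},{"gripper":0,"tx":0,"ty":0,"tz":0,"roll":0},{"gripper":0,"tx":0,"ty":0,"tz":0,"roll":0}]}}

```text
t: 1.82
tool_pos: [0.469, 0.1917, 0.1249]
tool_rot: [-3.14, 0.002, 1.061]
wrist_force: [0.1, 0.1, 0.4]
gripper_width: 0.0434
gripper_force: 0.0
```

```bash
python3 - <<'E'
from h import *
f=grab('wrist','w2',crop=(150,100,350,250),s=4);s=sensors.get_state();p=s['tool_pos'];print(p,s['tool_rot'])
g=lambda P:(w2p(f,P)-[150,100])*4
print(g([.4695,.191,.067]),g([p[0],p[1],.067]),g([p[0],p[1],.047]))
a=np.radians(61);d=np.array([np.cos(a),np.sin(a),0])*.023
for q in(1,-1):print(g(np.array([.4695,.191,.067])+q*d))
E
```

```text
[0.46960841 0.19198193 0.12556069] [-3.14099192e+00  4.30046651e-04  1.06128347e+00]
[396.06160438 468.17500464] [394.0290018  463.66830863] [394.16159395 428.63328663]
[395.70260098 350.87113829]
[396.39937737 578.54186251]
```

View pics/w2.png

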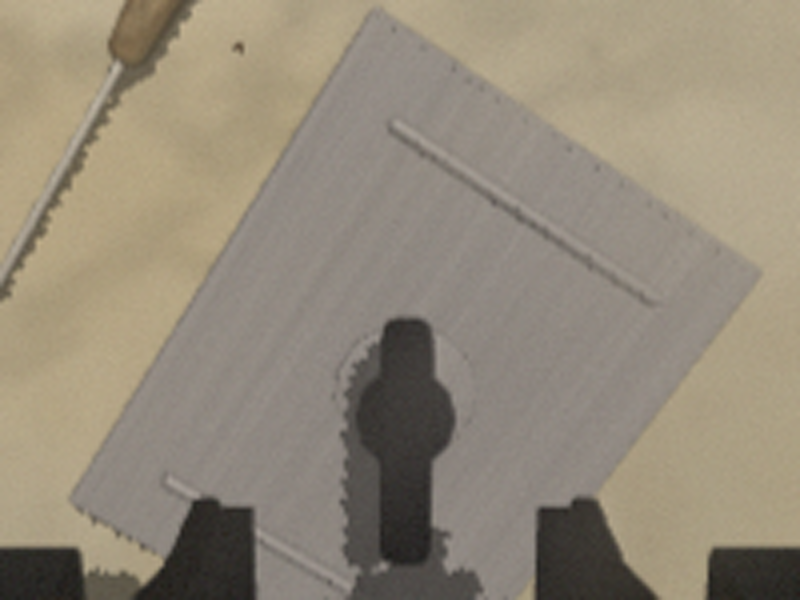

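The settled crop shows the wing centred at column 407, between the finger edges at 253 and 536 (middle 394.5). A shift of about 2.5 mm to the right is needed.

Call:
{"name": "drive_tool", "arguments": {"moves": [{"gripper":0,"tx":0.073,"ty":-0.04,"tz":-0.5,"roll":0},{"gripper":0,"tx":0,"ty":0,"tz":-0.5,"roll":0},{"gripper":0,"tx":0,"ty":0,"tz":-0.5,"roll":0},{"gripper":0,"tx":0,"ty":0,"tz":-0.44,"roll":0},{"gripper":0,"tx":0,"ty":0,"tz":0,"roll":0},{"gripper":0,"tx":0,"ty":0,"tz":0,"roll":0}]}}

```text
t: 2.37
tool_pos: [0.4721, 0.191, 0.0677]
tool_rot: [-3.142, 0.0, 1.062]
wrist_force: [0.0, 0.2, 1.4]
gripper_width: 0.044
gripper_force: 0.0
```

Call:
{"name": "drive_tool", "arguments": {"moves": [{"gripper":-1,"tx":0,"ty":0,"tz":0,"roll":0},{"gripper":-1,"tx":0,"ty":0,"tz":0,"roll":0},{"gripper":-1,"tx":0,"ty":0,"tz":0,"roll":0},{"gripper":-1,"tx":0,"ty":0,"tz":0,"roll":0},{"gripper":-1,"tx":0,"ty":0,"tz":0,"roll":0},{"gripper":-1,"tx":0,"ty":0,"tz":0,"roll":0}], "newtons": 40}}

```text
t: 2.87
tool_pos: [0.4719, 0.1906, 0.0676]
tool_rot: [-3.141, -0.0, 1.061]
wrist_force: [-2.7, 1.5, 1.3]
gripper_width: 0.0117
gripper_force: 1.8
```

Call:
{"name": "drive_tool", "arguments": {"moves": [{"gripper":-1,"tx":0,"ty":0,"tz":0,"roll":0},{"gripper":-1,"tx":0,"ty":0,"tz":0,"roll":0},{"gripper":-1,"tx":0,"ty":0,"tz":0.2,"roll":0},{"gripper":-1,"tx":0,"ty":0,"tz":0.4,"roll":0},{"gripper":-1,"tx":0,"ty":0,"tz":0.6,"roll":0},{"gripper":-1,"tx":0,"ty":0,"tz":0.8,"roll":0},{"gripper":-1,"tx":0,"ty":0,"tz":0.8,"roll":0},{"gripper":-1,"tx":0,"ty":0,"tz":0.6,"roll":0}]}}

```text
t: 3.53
tool_pos: [0.4723, 0.1904, 0.1707]
tool_rot: [3.141, -0.0, 1.061]
wrist_force: [1.0, -0.2, -4.2]
gripper_width: 0.0093
gripper_force: 40.0
```

Call:
{"name": "drive_tool", "arguments": {"moves": [{"gripper":-1,"tx":0,"ty":0,"tz":0.4,"roll":0},{"gripper":-1,"tx":0,"ty":0,"tz":0.2,"roll":0},{"gripper":-1,"tx":0,"ty":0,"tz":0,"roll":0},{"gripper":-1,"tx":0,"ty":0,"tz":0,"roll":0}]}}

```text
t: 3.87
tool_pos: [0.4717, 0.1904, 0.187]
tool_rot: [-3.141, 0.001, 1.061]
wrist_force: [-1.0, -0.2, -4.4]
gripper_width: 0.0099
gripper_force: 40.0
```

```bash
python3 - <<'E'
from h import *
f=grab('wrist','w3',s=1.5);s=sensors.get_state();p=s['tool_pos'];print(p,s['tool_rot'],s['gripper_width'],s['gripper_force'],s['wrist_force'],s['moment'])
E
```

```text
[0.47128541 0.19034092 0.18647659] [-3.14008004e+00  1.39075318e-03  1.06069429e+00] 0.00960512890242248 39.994168281555176 [-0.11738295 -0.13607912 -4.53742165] [-0.02741193  0.1497905  -0.03381847]
```

View pics/w3.png

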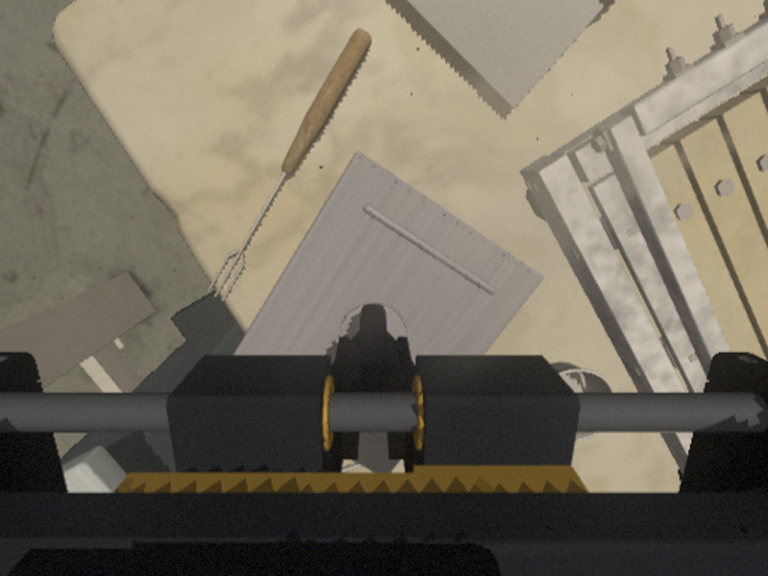

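The cover is held. Far flange corners are at (360,153) and (543,276), and its left edge passes through (245,345).

```bash
cat >> h.py <<'E'
def cover(fn,c1,c2,e):
    # pixels of far-left corner, far-right corner, left edge point (native px); TCP-relative result
    f=np.load('pics/'+fn+'.npz'); s=sensors.get_state(); p=s['tool_pos']; z=p[2]-.0447
    A,B,E=[p2w(f,*q,z) for q in(c1,c2,e)]
    d=B-A; y=np.degrees(np.arctan2(d[1],d[0])); h=np.degrees(np.arctan2(*(A-E)[1::-1]))
    print('edge',np.linalg.norm(d),'yaw from edge',y+90,'from side',h,'tool yaw',np.degrees(s['tool_rot'][2]))
    yaw=np.radians((y+90)); x=np.array([np.cos(yaw),np.sin(yaw),0]); c=(A+B)/2-.066*x
    print('centre',c,'minus tcp',c-p)
E
python3 - <<'E'
from h import *
a=lambda *p:(p[0]/1.5,p[1]/1.5)
cover('w3',a(360,153),a(543,276),a(245,345))
E
```

```text
edge 0.09879318425908144 yaw from edge 28.023916950687735 from side 28.27390477090932 tool yaw 60.77330613680347
centre [0.47246938 0.18998709 0.14177659] minus tcp [ 0.00118397 -0.00035383 -0.0447    ]
```

Call:
{"name": "drive_tool", "arguments": {"moves": [{"gripper":-1,"tx":0.01,"ty":-0.4,"tz":0,"roll":-1.5},{"gripper":-1,"tx":0.01,"ty":-0.8,"tz":0,"roll":-2.5},{"gripper":-1,"tx":0.01,"ty":-0.95,"tz":0,"roll":-2.5},{"gripper":-1,"tx":0.01,"ty":-0.95,"tz":0,"roll":-2.5},{"gripper":-1,"tx":0.01,"ty":-0.95,"tz":0,"roll":-2.5},{"gripper":-1,"tx":0.01,"ty":-0.95,"tz":0,"roll":-2.5},{"gripper":-1,"tx":0.01,"ty":-0.95,"tz":0,"roll":-2.5},{"gripper":-1,"tx":0.01,"ty":-0.95,"tz":0,"roll":-2.5}]}}

```text
t: 4.58
tool_pos: [0.4734, -0.0183, 0.1863]
tool_rot: [-3.14, 0.002, 0.726]
wrist_force: [0.2, -0.2, -3.2]
gripper_width: 0.0097
gripper_force: 40.0
```

Call:
{"name": "drive_tool", "arguments": {"moves": [{"gripper":-1,"tx":0.01,"ty":-0.95,"tz":0,"roll":-2.5},{"gripper":-1,"tx":0.01,"ty":-0.95,"tz":0,"roll":-2.5},{"gripper":-1,"tx":0.01,"ty":-0.95,"tz":0,"roll":-2.5},{"gripper":-1,"tx":0.01,"ty":-0.95,"tz":0,"roll":-2.5},{"gripper":-1,"tx":0.02,"ty":-0.95,"tz":0,"roll":-2.5},{"gripper":-1,"tx":0.02,"ty":-0.8,"tz":0,"roll":-2.5},{"gripper":-1,"tx":0.02,"ty":-0.4,"tz":0,"roll":-2},{"gripper":-1,"tx":0,"ty":-0.2,"tz":0,"roll":0}]}}

```text
t: 5.25
tool_pos: [0.477, -0.2031, 0.1865]
tool_rot: [-3.141, 0.001, 0.428]
wrist_force: [0.1, -0.2, -2.7]
gripper_width: 0.0094
gripper_force: 40.0
```

Call:
{"name": "drive_tool", "arguments": {"moves": [{"gripper":-1,"tx":0,"ty":0,"tz":0,"roll":0},{"gripper":-1,"tx":0,"ty":0,"tz":0,"roll":0},{"gripper":-1,"tx":0,"ty":0,"tz":0,"roll":0}]}}

```text
t: 5.5
tool_pos: [0.4768, -0.1992, 0.187]
tool_rot: [-3.139, 0.001, 0.434]
wrist_force: [-0.4, 0.7, -3.5]
gripper_width: 0.0096
gripper_force: 40.0
```

```bash
python3 - <<'E'
from h import *
f=grab('wrist','w4',s=1.5);t=grab('top','t4',crop=(315,175,435,265),s=6);s=sensors.get_state();print(s['tool_pos'],s['tool_rot'],s['wrist_force'],s['moment'])
o=np.array([.4764,-.2026,.085]);y=np.radians(-7.7);X=np.array([np.cos(y),np.sin(y),0]);Y=np.array([-X[1],X[0],0])
for a,b in((1,1),(1,-1),(-1,1),(-1,-1)):print((w2p(f,o+a*.064*X+b*.049*Y)*1.5).round(0),(w2p(f,o+a*.0545*X+b*.0395*Y)*1.5).round(0))
E
```

```text
[ 0.47716603 -0.19937504  0.18723872] [-3.14047789e+00  3.80033848e-04  4.34328338e-01] [ 0.03627254 -0.32459303 -4.26201801] [-0.06034125  0.11135338  0.01658955]
[365. 163.] [370. 187.]
[507. 257.] [484. 262.]
[255. 344.] [276. 339.]
[387. 418.] [383. 400.]
```

View pics/w4.png

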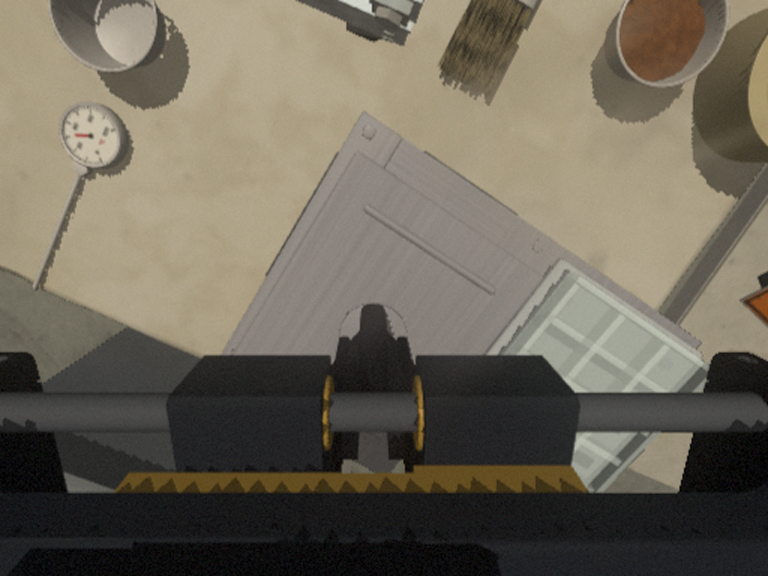

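The cover is above the opening. The casing's back-left corner is at (363,112), its left edge runs towards (228,350), and its back edge runs to (700,345).

```bash
python3 - <<'E'
from h import *
a=lambda *p:(p[0]/1.5,p[1]/1.5)
f=np.load('pics/w4.npz')
C=p2w(f,*a(363,112),.083);B=p2w(f,*a(699,347),.083);L=p2w(f,*a(230,348),.083)
print(C,B,np.linalg.norm(C-B),np.degrees(np.arctan2(*(C-B)[1::-1]))-90,np.degrees(np.arctan2(*(C-L)[1::-1])))
y=np.radians(-7.7);X=np.array([np.cos(y),np.sin(y),0]);Y=np.array([-X[1],X[0],0])
print(C-.085*X-.066*Y, (C+B)/2-.085*X+.059*Y)
cover('w4',a(360,153),a(543,276),a(245,345))
# wide check: casing left edge & corners in top0
t=np.load('pics/top0.npz')
for q in([.4764,-.2026,.085]+.064*X+.049*Y,C): print(w2p(t,q))
# sub-pixel gasket outline by dark threshold in top0
im=cv2.cvtColor(t['image'],cv2.COLOR_RGB2GRAY); print(im[225,335:360].tolist(), im[225,440:460].tolist())
E
```

```text
[ 0.56970348 -0.15077079  0.083     ] [ 0.5337897  -0.39880474  0.083     ] 0.25062051037970673 -8.238816874117106 -6.669043724437941
[ 0.47662682 -0.20478685  0.083     ] [ 0.4754182  -0.20493093  0.083     ]
edge 0.09832848567918258 yaw from edge -7.8949024595985975 from side -7.646643101449214 tool yaw 24.885180694826257
centre [ 0.47741457 -0.19972214  0.14253872] minus tcp [ 0.00024854 -0.00034711 -0.0447    ]
[335.73306258 198.00199225]
[330.67969779 188.81888286]
[23, 43, 85, 93, 93, 91, 91, 94, 92, 91, 90, 92, 91, 77, 71, 65, 54, 83, 90, 90, 89, 92, 91, 92, 73] [71, 70, 73, 76, 73, 72, 70, 69, 71, 69, 69, 72, 72, 77, 71, 72, 73, 74, 73, 71]
```

View pics/t4.png

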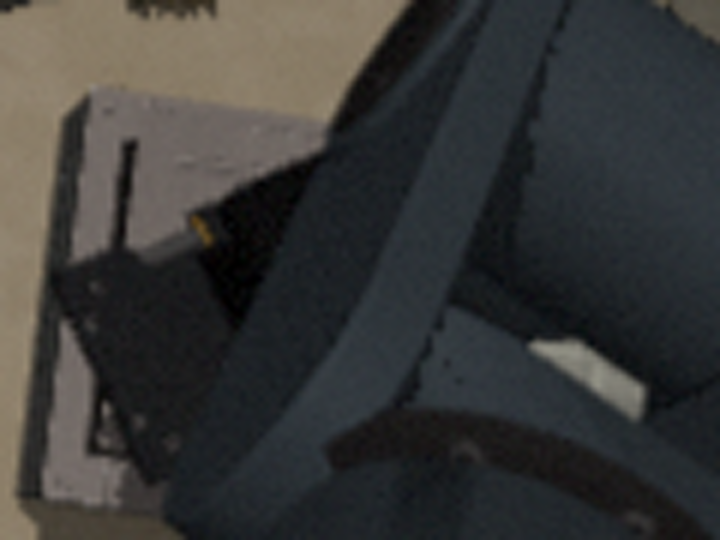

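The arm hides most of the opening from above. The estimates of its centre agree to about 2 mm, and the taper gives 3.5 mm, so I'll lower while watching the force.

Call:
{"name": "drive_tool", "arguments": {"moves": [{"gripper":-1,"tx":-0.01,"ty":-0.137,"tz":-0.3,"roll":0},{"gripper":-1,"tx":0,"ty":0,"tz":-0.3,"roll":0},{"gripper":-1,"tx":0,"ty":0,"tz":-0.3,"roll":0},{"gripper":-1,"tx":0,"ty":0,"tz":-0.2,"roll":0},{"gripper":-1,"tx":0,"ty":0,"tz":0,"roll":0},{"gripper":-1,"tx":0,"ty":0,"tz":0,"roll":0}]}}

```text
t: 6.1
tool_pos: [0.4767, -0.2047, 0.1535]
tool_rot: [-3.14, 0.001, 0.432]
wrist_force: [0.4, 0.4, -3.0]
gripper_width: 0.01
gripper_force: 40.0
```

Call:
{"name": "drive_tool", "arguments": {"moves": [{"gripper":-1,"tx":0,"ty":0,"tz":-0.1,"roll":0},{"gripper":-1,"tx":0,"ty":0,"tz":-0.1,"roll":0},{"gripper":-1,"tx":0,"ty":0,"tz":0,"roll":0},{"gripper":-1,"tx":0,"ty":0,"tz":0,"roll":0}]}}

```text
t: 6.43
tool_pos: [0.4771, -0.205, 0.1483]
tool_rot: [-3.142, 0.0, 0.432]
wrist_force: [0.1, 0.3, -3.0]
gripper_width: 0.0098
gripper_force: 40.0
```

Call:
{"name": "drive_tool", "arguments": {"moves": [{"gripper":-1,"tx":0,"ty":0,"tz":-0.1,"roll":0},{"gripper":-1,"tx":0,"ty":0,"tz":-0.1,"roll":0},{"gripper":-1,"tx":0,"ty":0,"tz":0,"roll":0},{"gripper":-1,"tx":0,"ty":0,"tz":0,"roll":0}]}}

```text
t: 6.77
tool_pos: [0.477, -0.2049, 0.1421]
tool_rot: [-3.141, 0.0, 0.432]
wrist_force: [-0.4, 0.5, -4.0]
gripper_width: 0.0095
gripper_force: 40.0
```

```bash
python3 - <<'E'
from h import *
s=sensors.get_state();print(s['tool_pos'],s['wrist_force'],s['moment'])
E
```

```text
[ 0.47699872 -0.20489162  0.14212855] [-0.38435732  0.50656443 -4.01359326] [-0.08258625  0.11711035  0.00217499]
```

Call:
{"name": "drive_tool", "arguments": {"moves": [{"gripper":-1,"tx":0,"ty":0,"tz":-0.08,"roll":0},{"gripper":-1,"tx":0,"ty":0,"tz":-0.08,"roll":0},{"gripper":-1,"tx":0,"ty":0,"tz":0,"roll":0},{"gripper":-1,"tx":0,"ty":0,"tz":0,"roll":0}]}}

```text
t: 7.1
tool_pos: [0.477, -0.2049, 0.1373]
tool_rot: [-3.141, 0.0, 0.432]
wrist_force: [0.4, 0.4, -4.1]
gripper_width: 0.0098
gripper_force: 40.0
```

Call:
{"name": "drive_tool", "arguments": {"moves": [{"gripper":-1,"tx":0,"ty":0,"tz":-0.06,"roll":0},{"gripper":-1,"tx":0,"ty":0,"tz":-0.06,"roll":0},{"gripper":-1,"tx":0,"ty":0,"tz":0,"roll":0},{"gripper":-1,"tx":0,"ty":0,"tz":0,"roll":0}]}}

```text
t: 7.43
tool_pos: [0.4771, -0.2048, 0.1338]
tool_rot: [-3.141, 0.0, 0.432]
wrist_force: [0.2, 0.8, -4.1]
gripper_width: 0.0096
gripper_force: 40.0
```

Call:
{"name": "drive_tool", "arguments": {"moves": [{"gripper":-1,"tx":0,"ty":0,"tz":-0.05,"roll":0},{"gripper":-1,"tx":0,"ty":0,"tz":0,"roll":0},{"gripper":-1,"tx":0,"ty":0,"tz":0,"roll":0}]}}

```text
t: 7.68
tool_pos: [0.4772, -0.2048, 0.1327]
tool_rot: [-3.142, -0.0, 0.432]
wrist_force: [-0.1, 0.9, -0.5]
gripper_width: 0.0096
gripper_force: 40.0
```

Call:
{"name": "drive_tool", "arguments": {"moves": [{"gripper":-1,"tx":0,"ty":0,"tz":-0.05,"roll":0},{"gripper":-1,"tx":0,"ty":0,"tz":0,"roll":0},{"gripper":-1,"tx":0,"ty":0,"tz":0,"roll":0}]}}

```text
t: 7.93
tool_pos: [0.4772, -0.2048, 0.1313]
tool_rot: [-3.142, -0.0, 0.432]
wrist_force: [-0.4, 2.6, 3.1]
gripper_width: 0.0095
gripper_force: 40.0
```

```bash
python3 - <<'E'
from h import *
f=grab('wrist','w5',s=1.5);s=sensors.get_state();print(s['tool_pos'],s['wrist_force'],s['moment'])
E
```

```text
[ 0.4772082  -0.20484047  0.13123189] [0.0130536  3.51546253 3.25721231] [0.30635375 0.21589047 0.03284335]
```

View pics/w5.png

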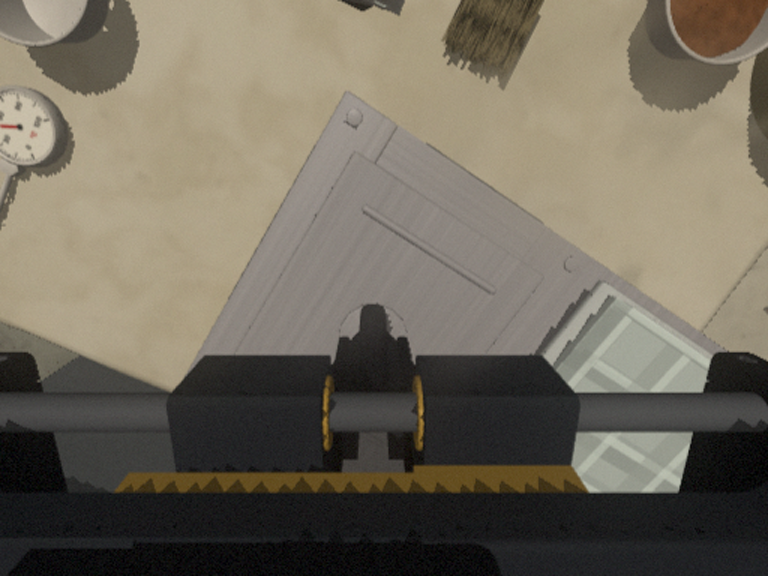

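The picture shows the flange level over the gasket. The +3.5 N in y means it is pressing on the right-hand wall, so I'll relieve about 1 mm.

Call:
{"name": "drive_tool", "arguments": {"moves": [{"gripper":-1,"tx":0,"ty":0.035,"tz":0,"roll":0},{"gripper":-1,"tx":0,"ty":0,"tz":0,"roll":0},{"gripper":-1,"tx":0,"ty":0,"tz":0,"roll":0}]}}

```text
t: 8.23
tool_pos: [0.4772, -0.2047, 0.1312]
tool_rot: [3.14, 0.0, 0.433]
wrist_force: [-1.1, -1.7, 2.1]
gripper_width: 0.0093
gripper_force: 40.0
```

```bash
python3 - <<'E'
from h import *
s=sensors.get_state();print(s['tool_pos'],s['wrist_force'],s['moment'])
E
```

```text
[ 0.47722899 -0.20473393  0.13117062] [-1.1150727  -1.71524959  2.12470012] [-0.32964243  0.5189537   0.02879167]
```

Call:
{"name": "drive_tool", "arguments": {"moves": [{"gripper":-1,"tx":0,"ty":-0.01,"tz":-0.03,"roll":-3},{"gripper":-1,"tx":0,"ty":0,"tz":-0.02,"roll":-3},{"gripper":-1,"tx":0,"ty":0,"tz":0,"roll":-3},{"gripper":-1,"tx":0,"ty":0,"tz":0,"roll":0},{"gripper":-1,"tx":0,"ty":0,"tz":0,"roll":0}]}}

```text
t: 8.65
tool_pos: [0.4772, -0.2046, 0.1296]
tool_rot: [3.141, 0.0, 0.276]
wrist_force: [-2.4, -1.3, 3.4]
gripper_width: 0.0098
gripper_force: 40.0
```

Call:
{"name": "drive_tool", "arguments": {"moves": [{"gripper":-1,"tx":0,"ty":0,"tz":-0.05,"roll":0},{"gripper":-1,"tx":0,"ty":0,"tz":0,"roll":0},{"gripper":-1,"tx":0,"ty":0,"tz":0,"roll":0}]}}

```text
t: 8.9
tool_pos: [0.4772, -0.2046, 0.1291]
tool_rot: [3.141, -0.0, 0.277]
wrist_force: [-3.4, 0.2, 12.5]
gripper_width: 0.0098
gripper_force: 40.0
```

```bash
python3 - <<'E'
from h import *
s=sensors.get_state();print(s['tool_pos'],s['tool_rot'],s['wrist_force'],s['moment'])
E
```

```text
[ 0.47721952 -0.20462052  0.12912323] [ 3.14062281e+00 -1.96053133e-04  2.76620551e-01] [-3.40606905  0.18119092 12.45149393] [-0.067771    0.85653053 -0.03925698]
```

The pin is on the plate: the force rose to 12.5 N at 3 mm of push. Now I'll feel clockwise for the slot in small turns.

Call:
{"name": "drive_tool", "arguments": {"moves": [{"gripper":-1,"tx":0,"ty":0,"tz":0.01,"roll":-1},{"gripper":-1,"tx":0,"ty":0,"tz":0,"roll":-1},{"gripper":-1,"tx":0,"ty":0,"tz":0,"roll":0}]}}

```text
t: 9.15
tool_pos: [0.4772, -0.2046, 0.1292]
tool_rot: [3.141, -0.0, 0.241]
wrist_force: [-2.5, -0.6, 10.3]
gripper_width: 0.0097
gripper_force: 40.0
```

Call:
{"name": "drive_tool", "arguments": {"moves": [{"gripper":-1,"tx":0,"ty":0,"tz":0,"roll":-1},{"gripper":-1,"tx":0,"ty":0,"tz":0,"roll":-1},{"gripper":-1,"tx":0,"ty":0,"tz":0,"roll":0}]}}

```text
t: 9.4
tool_pos: [0.4772, -0.2046, 0.129]
tool_rot: [3.141, -0.0, 0.207]
wrist_force: [-2.7, -0.5, 8.5]
gripper_width: 0.0095
gripper_force: 40.0
```

Call:
{"name": "drive_tool", "arguments": {"moves": [{"gripper":-1,"tx":0,"ty":0,"tz":0,"roll":-1},{"gripper":-1,"tx":0,"ty":0,"tz":0,"roll":-1},{"gripper":-1,"tx":0,"ty":0,"tz":0,"roll":0}]}}

```text
t: 9.65
tool_pos: [0.4772, -0.2045, 0.1286]
tool_rot: [3.141, -0.0, 0.171]
wrist_force: [-3.5, -1.3, 5.0]
gripper_width: 0.0096
gripper_force: 40.0
```

The force fell to 5 N, so the pin is dropping into the slot at about 9.8°. I'll push on in steps.

Call:
{"name": "drive_tool", "arguments": {"moves": [{"gripper":-1,"tx":-0.015,"ty":0,"tz":-0.04,"roll":-0.5},{"gripper":-1,"tx":0,"ty":0,"tz":-0.06,"roll":0},{"gripper":-1,"tx":0,"ty":0,"tz":0,"roll":0},{"gripper":-1,"tx":0,"ty":0,"tz":0,"roll":0}]}}

```text
t: 9.98
tool_pos: [0.4771, -0.2045, 0.1254]
tool_rot: [3.141, -0.001, 0.163]
wrist_force: [-0.4, -0.1, 3.7]
gripper_width: 0.0095
gripper_force: 40.0
```

Call:
{"name": "drive_tool", "arguments": {"moves": [{"gripper":-1,"tx":0,"ty":0,"tz":-0.05,"roll":0},{"gripper":-1,"tx":0,"ty":0,"tz":-0.05,"roll":0},{"gripper":-1,"tx":0,"ty":0,"tz":0,"roll":0},{"gripper":-1,"tx":0,"ty":0,"tz":0,"roll":0}]}}

```text
t: 10.32
tool_pos: [0.4772, -0.2046, 0.1226]
tool_rot: [3.141, -0.001, 0.163]
wrist_force: [-1.6, -0.3, 6.2]
gripper_width: 0.0098
gripper_force: 40.0
```

Call:
{"name": "drive_tool", "arguments": {"moves": [{"gripper":-1,"tx":0,"ty":0,"tz":-0.05,"roll":0},{"gripper":-1,"tx":0,"ty":0,"tz":-0.05,"roll":0},{"gripper":-1,"tx":0,"ty":0,"tz":0,"roll":0},{"gripper":-1,"tx":0,"ty":0,"tz":0,"roll":0}]}}

```text
t: 10.65
tool_pos: [0.4771, -0.2045, 0.1197]
tool_rot: [3.141, -0.001, 0.163]
wrist_force: [-0.9, 0.1, 7.7]
gripper_width: 0.0097
gripper_force: 40.0
```

Call:
{"name": "drive_tool", "arguments": {"moves": [{"gripper":-1,"tx":0,"ty":0,"tz":-0.05,"roll":0},{"gripper":-1,"tx":0,"ty":0,"tz":0,"roll":0},{"gripper":-1,"tx":0,"ty":0,"tz":0,"roll":0}]}}

```text
t: 10.9
tool_pos: [0.4771, -0.2046, 0.1183]
tool_rot: [3.141, -0.001, 0.163]
wrist_force: [-2.0, -0.5, 8.3]
gripper_width: 0.0098
gripper_force: 40.0
```

Call:
{"name": "drive_tool", "arguments": {"moves": [{"gripper":-1,"tx":0,"ty":0,"tz":-0.03,"roll":0},{"gripper":-1,"tx":0,"ty":0,"tz":0,"roll":0},{"gripper":-1,"tx":0,"ty":0,"tz":0,"roll":0}]}}

```text
t: 11.15
tool_pos: [0.4771, -0.2045, 0.1176]
tool_rot: [3.141, -0.001, 0.163]
wrist_force: [-2.5, -0.2, 9.6]
gripper_width: 0.0098
gripper_force: 40.0
```

Call:
{"name": "drive_tool", "arguments": {"moves": [{"gripper":-1,"tx":0,"ty":0,"tz":0,"roll":-3},{"gripper":-1,"tx":0,"ty":0,"tz":0,"roll":-3},{"gripper":-1,"tx":0,"ty":0,"tz":0,"roll":-3},{"gripper":-1,"tx":0,"ty":0,"tz":0,"roll":-3},{"gripper":-1,"tx":0,"ty":0,"tz":0,"roll":0},{"gripper":-1,"tx":0,"ty":0,"tz":0,"roll":0}]}}

```text
t: 11.65
tool_pos: [0.4771, -0.2044, 0.1176]
tool_rot: [3.141, -0.001, -0.047]
wrist_force: [-2.4, 0.3, 10.0]
gripper_width: 0.0096
gripper_force: 40.0
```

```bash
python3 - <<'E'
from h import *
s=sensors.get_state();print(s['tool_pos'],s['tool_rot'],s['wrist_force'],s['moment'])
E
```

```text
[ 0.47708969 -0.20438174  0.11759553] [ 3.14121653e+00 -1.11743730e-03 -4.70748066e-02] [-2.35800672  0.27418147  9.99864572] [ 0.0583672   0.60335111 -0.03056403]
```

Call:
{"name": "drive_tool", "arguments": {"moves": [{"gripper":-1,"tx":0,"ty":0,"tz":0,"roll":-5},{"gripper":-1,"tx":0,"ty":0,"tz":0,"roll":-5},{"gripper":-1,"tx":0,"ty":0,"tz":0,"roll":-5},{"gripper":-1,"tx":0,"ty":0,"tz":0,"roll":-5},{"gripper":-1,"tx":0,"ty":0,"tz":0,"roll":-5},{"gripper":-1,"tx":0,"ty":0,"tz":0,"roll":-5},{"gripper":-1,"tx":0,"ty":0,"tz":0,"roll":-5},{"gripper":-1,"tx":0,"ty":0,"tz":0,"roll":-5}]}}

```text
t: 12.32
tool_pos: [0.4773, -0.2039, 0.1176]
tool_rot: [-3.14, -0.001, -0.75]
wrist_force: [-0.9, 2.4, 9.1]
gripper_width: 0.0094
gripper_force: 40.0
```

Call:
{"name": "drive_tool", "arguments": {"moves": [{"gripper":-1,"tx":0,"ty":0,"tz":0,"roll":-3},{"gripper":-1,"tx":0,"ty":0,"tz":0,"roll":-3},{"gripper":-1,"tx":0,"ty":0,"tz":0,"roll":-2},{"gripper":-1,"tx":0,"ty":0,"tz":0,"roll":-2},{"gripper":-1,"tx":0,"ty":0,"tz":0,"roll":0},{"gripper":-1,"tx":0,"ty":0,"tz":0,"roll":0}]}}

```text
t: 12.82
tool_pos: [0.4775, -0.2038, 0.1176]
tool_rot: [-3.14, -0.001, -0.92]
wrist_force: [-0.3, 2.4, 10.2]
gripper_width: 0.0094
gripper_force: 40.0
```

```bash
python3 - <<'E'
from h import *
s=sensors.get_state();print(s['tool_pos'],s['tool_rot'],s['wrist_force'],s['moment'])
E
```

```text
[ 0.47745031 -0.20375392  0.11762234] [-3.13981063e+00 -6.59571843e-04 -9.20253011e-01] [-0.32702891  2.41335339 10.20036688] [ 0.4462773   0.33890827 -0.06335395]
```

Call:
{"name": "drive_tool", "arguments": {"moves": [{"gripper":-1,"tx":0,"ty":0,"tz":0,"roll":-1.5},{"gripper":-1,"tx":0,"ty":0,"tz":0,"roll":-1.5},{"gripper":-1,"tx":0,"ty":0,"tz":0,"roll":0},{"gripper":-1,"tx":0,"ty":0,"tz":0,"roll":0}]}}

```text
t: 13.15
tool_pos: [0.4775, -0.2037, 0.1176]
tool_rot: [-3.14, -0.001, -0.973]
wrist_force: [-0.6, 2.8, 10.0]
gripper_width: 0.0098
gripper_force: 40.0
```

```bash
cat > st.py <<'E'
from h import *
s=sensors.get_state();print(s['tool_pos'].round(4),np.degrees(s['tool_rot'][2]).round(2),s['wrist_force'].round(2),s['moment'].round(3))
E
python3 st.py
```

```text
[ 0.4775 -0.2037  0.1176] -55.73 [-0.59  2.81  9.99] [ 0.549  0.33  -0.024]
```

Call:
{"name": "drive_tool", "arguments": {"moves": [{"gripper":-1,"tx":0,"ty":0,"tz":0,"roll":-1.5},{"gripper":-1,"tx":0,"ty":0,"tz":0,"roll":-1.5},{"gripper":-1,"tx":0,"ty":0,"tz":0,"roll":0},{"gripper":-1,"tx":0,"ty":0,"tz":0,"roll":0}]}}

```text
t: 13.48
tool_pos: [0.4775, -0.2037, 0.1176]
tool_rot: [-3.14, -0.0, -1.025]
wrist_force: [-0.5, 2.6, 9.4]
gripper_width: 0.0097
gripper_force: 40.0
```

```bash
python3 st.py
```

```text
[ 0.4775 -0.2037  0.1176] -58.73 [-0.45  2.64  9.45] [ 0.562  0.255 -0.05 ]
```

Call:
{"name": "drive_tool", "arguments": {"moves": [{"gripper":-1,"tx":0,"ty":0,"tz":0,"roll":-1},{"gripper":-1,"tx":0,"ty":0,"tz":0,"roll":-1},{"gripper":-1,"tx":0,"ty":0,"tz":0,"roll":0},{"gripper":-1,"tx":0,"ty":0,"tz":0,"roll":0}]}}

```text
t: 13.82
tool_pos: [0.4775, -0.2037, 0.1176]
tool_rot: [-3.14, -0.0, -1.06]
wrist_force: [-0.2, 2.8, 8.8]
gripper_width: 0.0096
gripper_force: 40.0
```

```bash
python3 st.py
```

```text
[ 0.4775 -0.2037  0.1176] -60.72 [-0.15  2.8   8.81] [0.543 0.273 0.016]
```

Call:
{"name": "drive_tool", "arguments": {"moves": [{"gripper":-1,"tx":0,"ty":0,"tz":0,"roll":-1},{"gripper":-1,"tx":0,"ty":0,"tz":0,"roll":-1},{"gripper":-1,"tx":0,"ty":0,"tz":0,"roll":0},{"gripper":-1,"tx":0,"ty":0,"tz":0,"roll":0}]}}

```text
t: 14.15
tool_pos: [0.4775, -0.2036, 0.1176]
tool_rot: [-3.14, -0.0, -1.095]
wrist_force: [-0.5, 3.1, 8.4]
gripper_width: 0.0094
gripper_force: 40.0
```

```bash
python3 st.py
```

```text
[ 0.4775 -0.2036  0.1176] -62.72 [-0.53  3.11  8.4 ] [ 0.564  0.235 -0.012]
```

Call:
{"name": "drive_tool", "arguments": {"moves": [{"gripper":-1,"tx":0,"ty":0,"tz":0,"roll":-1},{"gripper":-1,"tx":0,"ty":0,"tz":0,"roll":0},{"gripper":-1,"tx":0,"ty":0,"tz":0,"roll":0}]}}

```text
t: 14.4
tool_pos: [0.4776, -0.2037, 0.1176]
tool_rot: [-3.14, -0.0, -1.112]
wrist_force: [0.5, 2.3, 9.3]
gripper_width: 0.0095
gripper_force: 40.0
```

```bash
python3 st.py
```

```text
[ 0.4776 -0.2037  0.1176] -63.72 [0.5  2.32 9.32] [0.582 0.265 0.023]
```

Call:
{"name": "drive_tool", "arguments": {"moves": [{"gripper":-1,"tx":0,"ty":0,"tz":0,"roll":-1},{"gripper":-1,"tx":0,"ty":0,"tz":0,"roll":0},{"gripper":-1,"tx":0,"ty":0,"tz":0,"roll":0}]}}

```text
t: 14.65
tool_pos: [0.4776, -0.2036, 0.1176]
tool_rot: [-3.139, -0.0, -1.13]
wrist_force: [-0.2, 2.9, 8.7]
gripper_width: 0.0099
gripper_force: 40.0
```

```bash
python3 st.py
```

```text
[ 0.4776 -0.2036  0.1176] -64.73 [-0.18  2.95  8.65] [ 0.674  0.25  -0.026]
```

Call:
{"name": "drive_tool", "arguments": {"moves": [{"gripper":-1,"tx":0,"ty":0,"tz":0,"roll":-1},{"gripper":-1,"tx":0,"ty":0,"tz":0,"roll":0},{"gripper":-1,"tx":0,"ty":0,"tz":0,"roll":0}]}}

```text
t: 14.9
tool_pos: [0.4776, -0.2037, 0.1176]
tool_rot: [-3.139, -0.0, -1.147]
wrist_force: [-0.5, 2.7, 9.8]
gripper_width: 0.0099
gripper_force: 40.0
```

```bash
python3 st.py
```

```text
[ 0.4776 -0.2037  0.1176] -65.72 [-0.55  2.68  9.77] [ 0.605  0.23  -0.05 ]
```

Call:
{"name": "drive_tool", "arguments": {"moves": [{"gripper":-1,"tx":0,"ty":0,"tz":0,"roll":-1},{"gripper":-1,"tx":0,"ty":0,"tz":0,"roll":0},{"gripper":-1,"tx":0,"ty":0,"tz":0,"roll":0}]}}

```text
t: 15.15
tool_pos: [0.4776, -0.2036, 0.1176]
tool_rot: [-3.139, -0.0, -1.165]
wrist_force: [-0.3, 3.2, 8.9]
gripper_width: 0.0097
gripper_force: 40.0
```

```bash
python3 st.py
```

```text
[ 0.4776 -0.2036  0.1176] -66.72 [-0.3   3.21  8.85] [ 0.577  0.248 -0.067]
```

No clear stop torque yet. I'll test the catch by letting the stud up 2 to 3 mm: about 7 N of spring means the catch, and an upward resistance means the lip.

Call:
{"name": "drive_tool", "arguments": {"moves": [{"gripper":-1,"tx":0,"ty":0,"tz":0.05,"roll":0},{"gripper":-1,"tx":0,"ty":0,"tz":0.03,"roll":0},{"gripper":-1,"tx":0,"ty":0,"tz":0,"roll":0},{"gripper":-1,"tx":0,"ty":0,"tz":0,"roll":0}]}}

```text
t: 15.48
tool_pos: [0.4776, -0.2036, 0.1198]
tool_rot: [-3.139, -0.0, -1.165]
wrist_force: [-0.3, 2.6, 8.0]
gripper_width: 0.0094
gripper_force: 40.0
```

```bash
python3 st.py
```

```text
[ 0.4776 -0.2036  0.1198] -66.73 [-0.26  2.65  7.99] [ 0.566  0.182 -0.036]
```

Call:
{"name": "drive_tool", "arguments": {"moves": [{"gripper":-1,"tx":0,"ty":0,"tz":0.04,"roll":0},{"gripper":-1,"tx":0,"ty":0,"tz":0,"roll":0},{"gripper":-1,"tx":0,"ty":0,"tz":0,"roll":0}]}}

```text
t: 15.73
tool_pos: [0.4776, -0.2037, 0.121]
tool_rot: [-3.139, -0.0, -1.165]
wrist_force: [0.3, 3.0, 8.4]
gripper_width: 0.0095
gripper_force: 40.0
```

```bash
python3 st.py
```

```text
[ 0.4776 -0.2037  0.121 ] -66.73 [0.25 2.99 8.42] [0.599 0.157 0.027]
```

Call:
{"name": "drive_tool", "arguments": {"moves": [{"gripper":-1,"tx":0,"ty":0,"tz":0.05,"roll":0},{"gripper":-1,"tx":0,"ty":0,"tz":0.02,"roll":0},{"gripper":-1,"tx":0,"ty":0,"tz":0,"roll":0},{"gripper":-1,"tx":0,"ty":0,"tz":0,"roll":0}]}}

```text
t: 16.07
tool_pos: [0.4776, -0.2037, 0.1227]
tool_rot: [-3.14, 0.0, -1.165]
wrist_force: [2.9, 4.7, 4.0]
gripper_width: 0.0099
gripper_force: 40.0
```

```bash
python3 st.py
```

```text
[ 0.4776 -0.2037  0.1227] -66.75 [2.94 4.73 4.  ] [ 0.896 -0.291  0.007]
```

The lifting force is taken up exactly at .1227 (10 mm push), so the stud is in the catch. Release and retreat.

Call:
{"name": "drive_tool", "arguments": {"moves": [{"gripper":-0.3,"tx":0,"ty":0,"tz":0,"roll":0},{"gripper":-0.3,"tx":0,"ty":0,"tz":0,"roll":0},{"gripper":-0.3,"tx":0,"ty":0,"tz":0,"roll":0},{"gripper":-0.3,"tx":0,"ty":0,"tz":0,"roll":0},{"gripper":-0.3,"tx":0,"ty":0,"tz":0.3,"roll":0},{"gripper":-0.3,"tx":0,"ty":0,"tz":0.6,"roll":0},{"gripper":-0.3,"tx":0,"ty":0,"tz":0.8,"roll":0},{"gripper":-0.3,"tx":0,"ty":0,"tz":0.8,"roll":0}]}}

```text
t: 16.73
tool_pos: [0.4761, -0.2042, 0.1983]
tool_rot: [3.141, 0.001, -1.165]
wrist_force: [0.8, -0.8, -0.1]
gripper_width: 0.0304
gripper_force: 0.0
```

Call:
{"name": "drive_tool", "arguments": {"moves": [{"gripper":-0.3,"tx":0,"ty":0.5,"tz":0.6,"roll":0},{"gripper":-0.3,"tx":0,"ty":0.8,"tz":0.4,"roll":0},{"gripper":-0.3,"tx":0,"ty":1,"tz":0,"roll":0},{"gripper":-0.3,"tx":0,"ty":1,"tz":0,"roll":0},{"gripper":-0.3,"tx":0,"ty":1,"tz":0,"roll":0},{"gripper":-0.3,"tx":0,"ty":0.7,"tz":0,"roll":0},{"gripper":-0.3,"tx":0,"ty":0.3,"tz":0,"roll":0},{"gripper":-0.3,"tx":0,"ty":0,"tz":0,"roll":0}]}}

```text
t: 17.4
tool_pos: [0.4763, -0.0438, 0.228]
tool_rot: [3.142, -0.0, -1.162]
wrist_force: [0.1, 0.0, -1.1]
gripper_width: 0.0305
gripper_force: 0.0
```

Call:
{"name": "drive_tool", "arguments": {"moves": [{"gripper":-0.3,"tx":0,"ty":1,"tz":0,"roll":0},{"gripper":-0.3,"tx":0,"ty":1,"tz":0,"roll":0},{"gripper":-0.3,"tx":0,"ty":1,"tz":0,"roll":0},{"gripper":-0.3,"tx":0,"ty":0,"tz":0,"roll":0},{"gripper":-0.3,"tx":0,"ty":0,"tz":0,"roll":0},{"gripper":-0.3,"tx":0,"ty":0,"tz":0,"roll":0}]}}

```text
t: 17.9
tool_pos: [0.4774, 0.0434, 0.2277]
tool_rot: [-3.141, -0.001, -1.165]
wrist_force: [-0.0, -0.0, 0.2]
gripper_width: 0.0307
gripper_force: 0.0
```

```bash
python3 - <<'E'
from h import *
a=grab('top','te')['image'][175:275,315:435,::-1];b=grab('side','se')['image'][225:355,215:345,::-1]
c=np.hstack([cv2.resize(a,(420,350),interpolation=2),cv2.resize(b,(350,350),interpolation=2)]);cv2.imwrite('pics/end.png',cv2.convertScaleAbs(c,alpha=1.5))
E
python3 st.py
```

```text
[0.4772 0.0432 0.2276] -66.83 [ 0.37 -0.38  0.98] [0.001 0.136 0.025]
```

View pics/end.png

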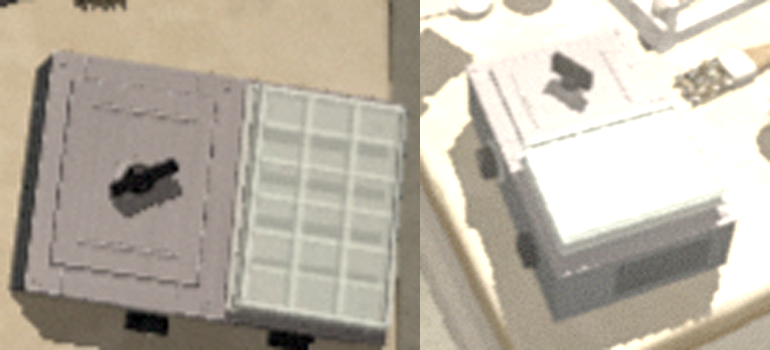

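The final view shows the cover flat on the casing and parallel to it, with the wing at about (143,178), turned to roughly -67°. The mould and the other things have not moved.

```bash
python3 -c "
from plant import bot; print(bot.close_job())"
```

```text
the job is handed in; nothing more can be done
None
```

The job is handed in: the cover sits flat on its gasket, and its stud is pushed in, turned about 75° clockwise, let up into the catch and let go. I judged it locked because the stud held at 10 mm of push when let up; I felt no clear end stop. The largest push I read was about 12.5 N, and the last pictures of the vibrator show the mould in place.

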